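# Bring the tablet dish to the bottle and open its push-and-turn cap

### The arm

A 6-joint arm with a two-finger parallel gripper is mounted at the origin on the work surface. World frame = base frame: x ahead of the robot, y to its left, z up, the work surface at z = 0. Lengths are in mm, angles in rad, forces in N, time in s.
With the tool pointing down it reaches from about 400 to 925 mm from the base axis. Payload 12.5 kg.
Tool frame: the origin (TCP) lies midway between the tips of the shut fingers; the grasp point (between the pads) lies 19 mm behind it; z points along the fingers, y is the line along which they close (so a half turn about z gives the same grasp; the last joint's range is limited). The gripper opens to 95 mm and grips with 3 to 60 N. Pads are 20 mm wide; open, the fingers measure 119 mm over their backs; the gripper's body (75 mm by 180 mm) begins 59 mm behind the grasp point.
Start: joints at [1.195, 0.491, 1.559, -0, 1.092, -0.106], TCP at [166.569, 602.413, 214.661] pointing down, gripper open.
Joint ranges: [-3.1, 3.1], [-0.84, 2.19], [0.05, 2.79], [-1.13, 4.28], [0.06, 2.93], [-2.69, 2.69]. Speed limits (rad/s): [2.22, 2.22, 2.79, 3.14, 3.14, 3.14].

### API

Orientations are given as [roll, pitch, yaw] about the fixed x, y, z axes, in that order (R = Rz(yaw) Ry(pitch) Rx(roll)).
In Python, from cell import state, read_camera, camera_info, env gives the robot as it stands.
- The arm moves only by the tool move_arm, never from a script. Its argument "commands" is a list of rows, each a list of 3 entries, a list of its own where there are three numbers: the shift along the world's x, y, z in cm, then the turn, a rotation vector about the world's x, y, z in degrees, then the opening, from 0 (shut) to 1 (fully open). A call has 1 to 10 rows; each row shifts and turns the commanded pose from where the row before left it; what a row does not reach is not made up. A row lasts 1/10 s, in which the tool goes at most 50 mm and 8.59 degrees, less where a joint would pass 70% of its speed; a pose out of reach is approached as far as the arm can. A call with a gripper value outside its range is refused whole. The fingers move at their own pace and stop on an object; the grip force is fixed at half the most. Time passes only in rows, so rows that do not move let the fingers close. It gives the time, the measured TCP pose, the force, the opening and the grip force at its end, in the units of the state.
- state(): the state, without advancing time (a new reading comes with each control period).
- read_camera(name): name is "side" or "top"; returns the picture (400x640x3 uint8, blue, green, red); there is no depth.
- camera_info(name): a dict with "K" (3x3 intrinsics, pixels), "k1" (the pictures are not rectified: a ray, as slopes to the right and down, at radius r is drawn at 1 + k1 r^2 times it, then the intrinsics apply), "cam_to_world" (4x4, takes a point from camera to world coordinates). Camera axes: x right, y down, z forward; pixel columns grow to the right and rows downward; lengths in mm; the calibration is good to about 2 mm. A picture is of the moment at which its call begins. camera_info takes no time and is no camera call.
- env.job_done(): hands the job in; it is judged then, once.
The state is a dict: "t": time; "joints": joint angles; "qvel": joint speeds; "tau": joint torques, N m; "eef_pos": TCP position; "tcp_rot": TCP orientation; "ft_force": force on the tool from outside, world axes, zero at the start; "moment": the same for the moment, N m; "opening": opening from 0.0 (shut) to 1.0 (fully open); "grip_force": force on a finger pad.
Only numpy, scipy, OpenCV 4.12 (cv2) and the standard library are available. Lean on these libraries where they do the work, as an engineer would, in place of code of your own. Each camera call takes 0.05 s, during which the arm holds its last target. There are 200 camera calls.

### The job

Lift the black dish with its two cleaning tablets, carry it level so that both stay in it, and set it down on the fridge top within 15 cm (centre to centre) of the square tablet bottle that stands in the bamboo box. Then open the bottle: push its safety cap down, turn it anticlockwise while it is down, and lift it straight off, leaving the bottle standing in its bay. Finish while still holding the cap level, straight above the open bottle and about 6 cm clear of it; leave the box and everything else on the fridge where they are.

Things in the scene. Friction and masses are not known exactly. Their poses are not given: they have to be found in the camera images.
- dish: rectangular black ceramic dish, open at the top, 100 mm long (its x axis) x 60 mm wide (its y axis) x 30 mm high, walls and floor 5 mm thick, about 0.2 kg; two tablets lie loose in it. Origin: centre of its underside, z up. Its 60 mm width can be taken between the fingers from above.
- tablet_a: white round cleaning tablet, 28 mm across and 10 mm thick, lying in the dish; origin at the centre of its underside
- tablet_b: second tablet, the same as tablet_a
- bamboo_box: bamboo box, 165 mm long (its x axis) x 75 wide (y) x 52 high, walls 7, floor 6 thick, 0.75 kg, loose. Its sliding lid is pushed back and sticks out over the +x end, to 147 mm from the origin, 49 mm high. At the -x end an open bay, 61 mm square, centred 45 mm from the origin along -x, holds the bottle. Origin: centre of the underside.
- bottle: square white plastic bottle, body 58 x 58 x 74 mm, sloping shoulder up to 82 mm, then a round neck 36 mm across; 0.2 kg. It stands on the bay's floor, 6 mm above the fridge top, with 1.5 mm of play on each side; the bay keeps it from turning. Origin: centre of its underside, z up.
- mouth (a point): centre of the bottle's mouth, 104 mm above the bottle's underside; hidden under the cap at the start
- cap: round white ribbed safety cap, 52 mm across, 24 mm high, 40 g, loose part on the bottle. Origin: centre of its lower edge, z up; locked, that edge is 96 mm above the fridge top, 8 mm above the shoulder. A spring in the cap holds its three inner lugs in notches of the neck, so that it neither turns nor lifts as it stands.
- cap_top (a point): centre of the cap's top. Push the cap down over 3 mm (it stops at 5 mm; the spring resists with 3 N at first, 10 N at the stop) and keep it down while turning it anticlockwise seen from above: it is free from 35 to 85 degrees of turn, best at 60, and then lifts straight up; its lugs clear the neck after about 15 mm.
- clamp_jar: bystander: round glass jar with a wire toggle clamp, 100 mm across, 142 mm high; origin at the centre of its underside
- spoons: bystander: four yellow plastic measuring spoons fanned out on a ring, lying flat, about 130 x 140 mm, 14 mm high; origin near the middle of the set, handles' ring towards its -x
- shaker: bystander: steel cocktail shaker, 88 mm across, 194 mm high; origin at the centre of its underside
- round_bottle: bystander: round brown glass bottle with a plain screw cap, 54 mm across, 105 mm high; origin at the centre of its underside
- timer: bystander: round white kitchen timer, 68 mm across, 56 mm high; origin at the centre of its underside
Mind the look-alikes: they are no part of the job. What is meant by the dish is not green or yellow, and is the smaller of those in its own colour.

How it is judged:
By the outcome, as a careful person would: the job done as asked, in the order asked, and still so for the second after the job is handed in, while the arm keeps its last pose, push and grip.
It also fails if it takes over 58 s, if anything falls off the work surface, if the arm or the gripper's body presses on something with over 40 N, if the wrist force passes 120 N, or if a joint passes its speed limit or range.

## Working session

There is one attempt and no reset: what is moved stays moved. The work goes in short steps, Python scripts to look and compute and a tool call to move; the robot and the scene stay as the last step left them, time stands still between calls to the robot, and variables do not carry over. Pictures are saved under pics/ and viewed, at most 10 in all, crops included, and the job is handed in when it is done.

Besides the shell and the picture viewer there is one more tool, called after "Request:" as name([rows], argument=value, ...), one row to a line, values as JSON. move_arm: Moves the arm, as the interface text tells. Its arguments: {"type":"object","properties":{"commands":{"type":"array"}},"required":["commands"]}

```bash
mkdir -p pics
cat > h.py <<'E'
import numpy as np, cv2
from cell import state, read_camera, camera_info, env
def ray(n,u,v):
    c=camera_info(n);K=np.array(c["K"],float);T=np.array(c["cam_to_world"],float)
    p=cv2.undistortPoints(np.array([[[u,v]]],float),K,np.array([c["k1"],0,0,0,0.]))[0,0]
    return T[:3,3],T[:3,:3]@np.array([p[0],p[1],1])
def at(n,u,v,z):
    o,d=ray(n,u,v);return (o+d*(z-o[2])/d[2]).round(1)
def proj(n,P):
    c=camera_info(n);K=np.array(c["K"],float);T=np.linalg.inv(np.array(c["cam_to_world"],float))
    return cv2.projectPoints(np.array(P,float).reshape(-1,1,3),cv2.Rodrigues(T[:3,:3])[0],T[:3,3],K,np.array([c["k1"],0,0,0,0.]))[0][:,0].round(1)
E
python3 - <<'E'
from h import *
for n in("top","side"):
    cv2.imwrite(f"pics/{n}0.png",read_camera(n)); c=camera_info(n); print(n,c["K"],c["k1"],np.round(c["cam_to_world"],2).tolist())
print(state())
E
```

```text
top [[445.56807996   0.         314.5805541 ]
 [  0.         445.56807996 195.78892961]
 [  0.           0.           1.        ]] 0.022863731101059017 [[-0.05, -0.97, 0.22, 216.24], [-1.0, 0.05, -0.01, 57.83], [-0.0, -0.22, -0.98, 1271.16], [0.0, 0.0, 0.0, 1.0]]
side [[437.75783849   0.         321.89163924]
 [  0.         437.75783849 192.85431461]
 [  0.           0.           1.        ]] -0.1216807573649186 [[0.87, -0.35, 0.35, 10.92], [-0.5, -0.63, 0.6, -741.84], [0.01, -0.69, -0.72, 1063.69], [0.0, 0.0, 0.0, 1.0]]
{'t': 0.1, 'joints': array([ 1.19542090e+00,  4.91491171e-01,  1.55941257e+00, -2.37735843e-05,
        1.09170521e+00, -1.05591947e-01]), 'qvel': array([ 9.98582768e-04, -1.36881347e-03, -6.59147407e-04,  7.90035142e-05,
        1.38023120e-03,  8.12562924e-05]), 'tau': array([ 1.92234125e-03, -6.13615823e+01, -2.58604914e+01,  6.93305489e-02,
        4.70457331e-02, -5.46017282e-05]), 'eef_pos': array([166.47113515, 602.18458967, 214.11693683]), 'tcp_rot': array([-3.14057979e+00, -8.61454145e-05,  2.87182010e+00]), 'ft_force': array([0.56065689, 0.46052861, 0.35795499]), 'moment': array([-0.04631871,  0.01257849, -0.00808439]), 'grip_force': 0.0, 'opening': 0.9957497090569283}
```

View pics/top0.png

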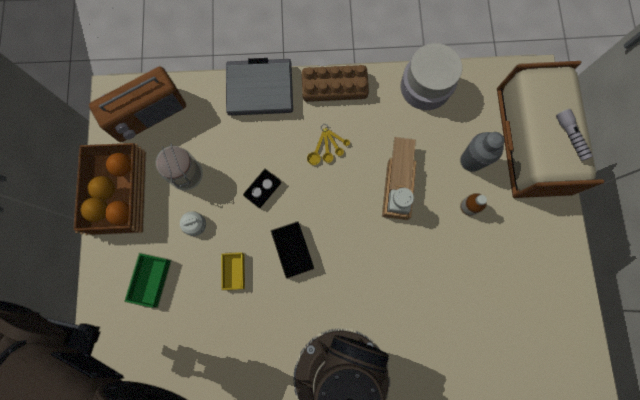

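View pics/side0.png

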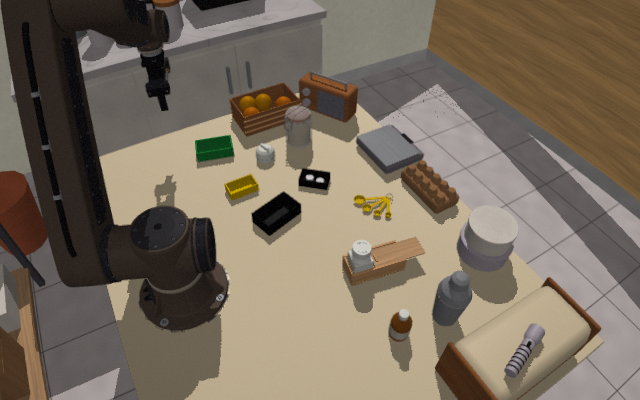

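The small black dish with two white tablets is at about (262,188) in top and (314,179) in side. The box is at about (400,180), with its capped bottle at (401,200) in top and (361,251) in side. I'll enlarge both.

Run:
```python
import cv2,numpy as np
t=cv2.imread("pics/top0.png");s=cv2.imread("pics/side0.png")
def c(i,u,v,w,h,k): return cv2.resize(i[v:v+h,u:u+w],None,fx=k,fy=k,interpolation=cv2.INTER_CUBIC)
a=np.hstack([c(t,235,160,57,57,7),c(t,370,130,57,85,7)[:, :399][:0+399]]) if 0 else None
A=c(t,238,163,50,50,6);B=c(s,290,160,50,50,6);C=c(t,370,132,50,90,6);D=c(s,335,225,100,60,5)
o=np.zeros((600,800,3),np.uint8)
A=np.clip(A*1.5,0,255);B=np.clip(B*1.5,0,255)
o[:300,:300]=A;o[300:600,:300]=B;o[:540,300:600]=C
cv2.imwrite("pics/crop1.png",o)
o=np.zeros((600,800,3),np.uint8);D=c(s,335,230,100,60,8);o[:480,:800]=D;cv2.imwrite("pics/crop2.png",o)
```

```text
(no output)
```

View pics/crop1.png

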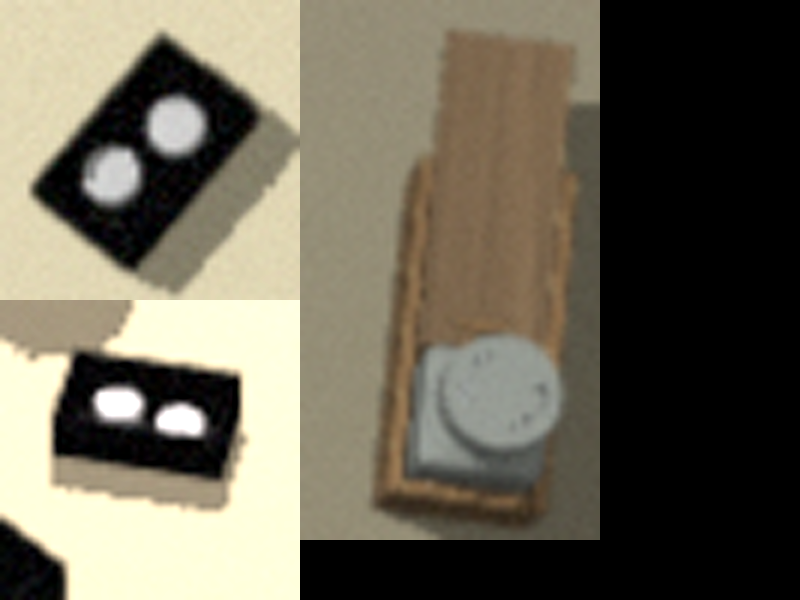

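View pics/crop2.png

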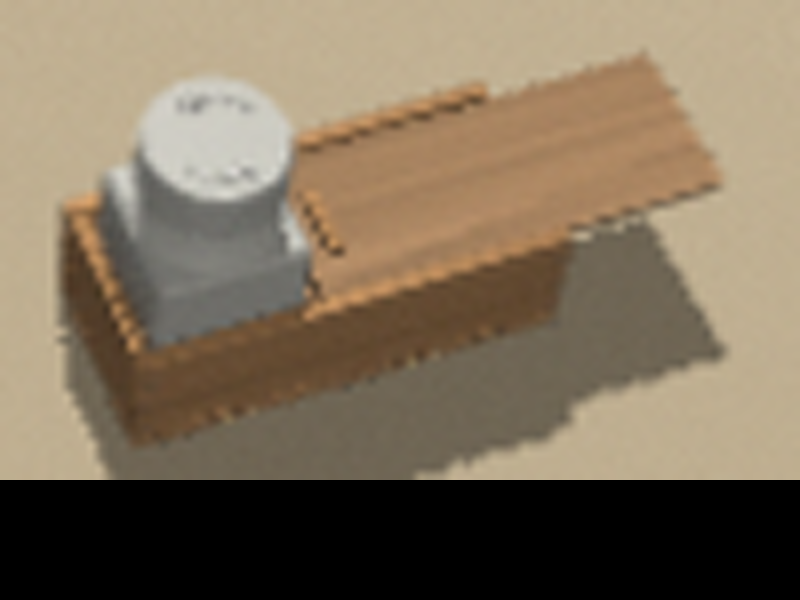

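Crop 1 (×6) shows the dish outline at (163,33), (260,113), (135,270), (32,188), and the cap's top ellipse centred near (500,391). Crop 2 (×8, side) shows the cap's top at (216,138) and the lid corners at (645,55), (720,185).

Run:
```python
from h import *
f=lambda x,o,k:(x+.5)/k-.5+o
print("dish top rim z30/z0")
for u,v in [(163,33),(260,113),(135,270),(32,188)]:
    p=(f(u,238,6),f(v,163,6));print(at("top",*p,30),at("top",*p,0))
print("dish side")
for u,v in [(78,52),(240,75),(222,178),(55,155)]:
    p=(f(u,290,6),f(v,160,6));print(at("side",*p,30),at("side",*p,0))
print("cap",at("top",f(200,370,6),f(391,132,6),120),at("side",f(216,335,8),f(138,230,8),120))
print("lid top cam",[at("top",f(u-300,370,6),f(v,132,6),49) for u,v in [(447,32),(575,44)]],"side",[at("side",f(u,335,8),f(v,230,8),49) for u,v in [(645,55),(720,185)]])
print("box -x corners z52",[at("side",f(u,335,8),f(v,230,8),52) for u,v in [(62,203),(140,352)]],[at("top",f(u-300,370,6),f(v,132,6),52) for u,v in [(377,505)]])
```

```text
dish top rim z30/z0
[585.5 188.7  30. ] [594.4 191.9   0. ]
[543.3 143.3  30. ] [551.2 145.3   0. ]
[469.6 204.8  30. ] [475.7 208.4   0. ]
[511.8 252.9  30. ] [519.  257.6   0. ]
dish side
[515.  250.3  30. ] [529.6 279.1   0. ]
[586.9 188.1  30. ] [603.6 215.1   0. ]
[536.4 121.9  30. ] [551.6 147.    0. ]
[464.4 182.5  30. ] [477.6 209.3   0. ]
cap [ 461.7 -183.8  120. ] [ 463.9 -185.8  120. ]
lid top cam [array([ 654.8, -189.5,   49. ]), array([ 645.6, -250.4,   49. ])] side [array([ 657.7, -190.8,   49. ]), array([ 644.5, -251.6,   49. ])]
box -x corners z52 [array([ 433.3, -142.8,   52. ]), array([ 423.7, -209.3,   52. ])] [array([ 425.2, -136.4,   52. ])]
```

Request:
move_arm([
  [[3.65,-4.03,0],[0,0,-2.5],1],
  [[3.65,-4.03,0],[0,0,-2.5],1],
  [[3.65,-4.03,0],[0,0,-2.5],1],
  [[3.65,-4.03,0],[0,0,-2.5],1],
  [[3.65,-4.03,0],[0,0,-2.5],1],
  [[3.65,-4.03,0],[0,0,-2.5],1],
  [[3.65,-4.03,0],[0,0,-2.5],1],
  [[3.65,-4.03,0],[0,0,-2.5],1],
  [[3.65,-4.03,0],[0,0,-2.5],1],
  [[3.65,-4.03,0],[0,0,-2.5],1],
])

```text
t: 1.1
eef_pos: [503.2, 230.0, 214.6]
tcp_rot: [-3.141, -0.0, 2.434]
ft_force: [0.6, 0.8, -0.6]
opening: 0.999
grip_force: 0.0
```

Run:
```python
from h import *
print("shaker",at("top",492,140,190),at("side",460,279,190)); print("rbottle",at("top",480,198,105))
```

```text
shaker [ 583.1 -408.4  190. ] [ 581.9 -423.4  190. ]
rbottle [ 451.3 -391.4  105. ]
```

Request:
move_arm([
  [[0,0,-3],[0,0,0],1],
  [[0,0,-4],[0,0,0],1],
  [[0,0,-4],[0,0,0],1],
  [[0,0,-3.5],[0,0,0],1],
  [[0,0,0],[0,0,0],1],
  [[0,0,0],[0,0,0],1],
])

```text
t: 1.7
eef_pos: [502.3, 231.9, 70.0]
tcp_rot: [-3.141, -0.001, 2.435]
ft_force: [-0.5, 0.0, 0.5]
opening: 1.001
grip_force: 0.0
```

Run:
```python
from h import *
i=read_camera("side");j=read_camera("top");print(state()["eef_pos"])
a=cv2.resize(i[120:220,265:365],None,fx=4,fy=4,interpolation=cv2.INTER_CUBIC);b=cv2.resize(j[130:230,210:310],None,fx=4,fy=4,interpolation=cv2.INTER_CUBIC)
cv2.imwrite("pics/g1.png",np.clip(np.hstack([a,b])*1.4,0,255).astype(np.uint8))
```

```text
[503.01556822 232.14609583  71.36991387]
```

View pics/g1.png

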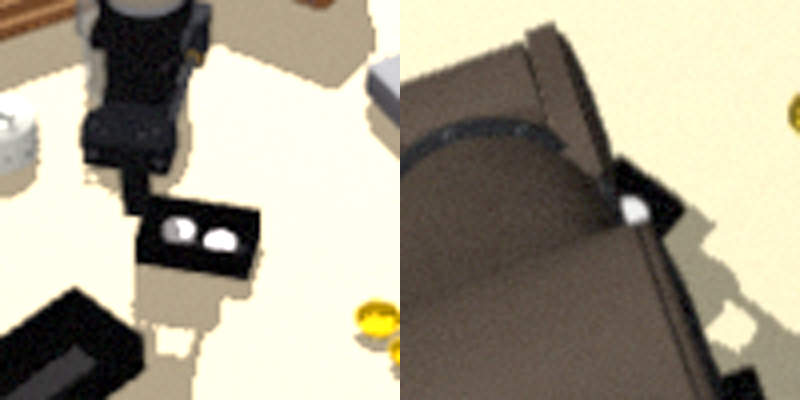

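Seen in side, the dish is undisturbed with the gripper behind it. The rows were clipped (54 mm > 50), so the tool is 29 / −33 mm short. I'll correct that and go down.

Request:
move_arm([
  [[1.45,-1.65,0],[0,0,0],1],
  [[1.45,-1.65,0],[0,0,0],1],
  [[0,0,0],[0,0,0],1],
  [[0,0,0],[0,0,0],1],
])

```text
t: 2.2
eef_pos: [531.6, 198.9, 71.0]
tcp_rot: [3.14, 0.001, 2.435]
ft_force: [-0.4, 0.6, -0.4]
opening: 1.001
grip_force: 0.0
```

Run:
```python
from h import *
i=read_camera("side");print(state()["eef_pos"])
a=cv2.resize(i[120:220,265:365],None,fx=6,fy=6,interpolation=cv2.INTER_CUBIC)
cv2.imwrite("pics/g2.png",np.clip(a*1.6,0,255).astype(np.uint8))
```

```text
[531.14836443 199.19159335  70.75818006]
```

View pics/g2.png

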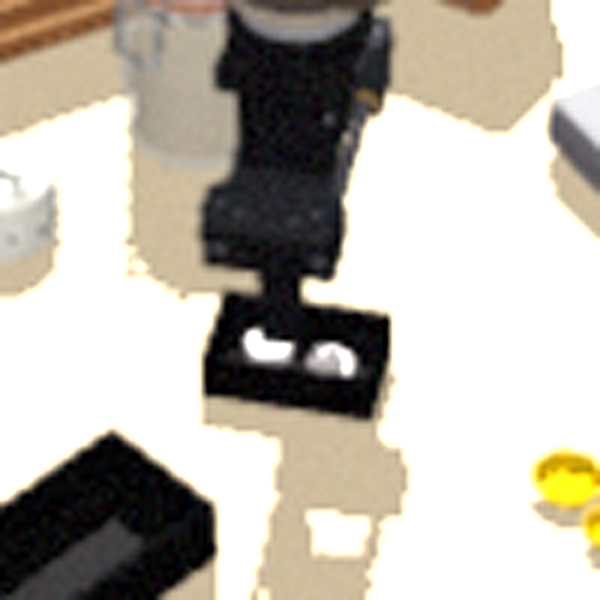

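The gripper is in line with the dish, and its near finger at (283,315) shows between the tablets. Next I descend and grip.

Request:
move_arm([
  [[0,0,-2.5],[0,0,0],1],
  [[0,0,-2.5],[0,0,0],1],
  [[0,0,-1.5],[0,0,0],1],
  [[0,0,0],[0,0,0],1],
  [[0,0,0],[0,0,0],0.5],
  [[0,0,0],[0,0,0],0.5],
  [[0,0,0],[0,0,0],0.5],
  [[0,0,0],[0,0,0],0.5],
  [[0,0,0],[0,0,0],0.5],
  [[0,0,0],[0,0,0],0.5],
])

```text
t: 3.25
eef_pos: [531.2, 198.8, 5.0]
tcp_rot: [3.141, 0.0, 2.435]
ft_force: [-0.2, -0.5, 5.5]
opening: 0.629
grip_force: 29.9
```

Request:
move_arm([
  [[0,0,0.5],[0,0,0],0.5],
  [[0,0,1.5],[0,0,0],0.5],
  [[0,0,2],[0,0,0],0.5],
  [[0,0,2],[0,0,0],0.5],
  [[0,0,1.5],[0,0,0],0.5],
  [[0,0,0.5],[0,0,0],0.5],
  [[0,0,0],[0,0,0],0.5],
])

```text
t: 3.95
eef_pos: [531.3, 198.8, 85.1]
tcp_rot: [3.141, 0.001, 2.435]
ft_force: [0.2, 0.3, -3.0]
opening: 0.627
grip_force: 29.9
```

Request:
move_arm([
  [[-0.1,-0.6,0],[0,0,1],0.5],
  [[-0.2,-1.2,0],[0,0,1.5],0.5],
  [[-0.3,-1.6,0],[0,0,1.5],0.5],
  [[-0.3,-1.6,0],[0,0,1.5],0.5],
  [[-0.3,-1.6,0],[0,0,1.5],0.5],
  [[-0.3,-1.6,0],[0,0,1.5],0.5],
  [[-0.3,-1.6,0],[0,0,1.5],0.5],
  [[-0.3,-1.6,0],[0,0,1.5],0.5],
  [[-0.3,-1.6,0],[0,0,1.5],0.5],
  [[-0.3,-1.6,0],[0,0,1.5],0.5],
])

```text
t: 4.95
eef_pos: [503.5, 51.8, 83.8]
tcp_rot: [-3.141, -0.002, 2.69]
ft_force: [-0.2, 0.6, -3.2]
opening: 0.629
grip_force: 29.9
```

Request:
move_arm([
  [[-0.3,-1.6,0],[0,0,1.5],0.5],
  [[-0.3,-1.6,0],[0,0,1.5],0.5],
  [[-0.3,-1.6,0],[0,0,1.5],0.5],
  [[-0.3,-1.6,0],[0,0,1.5],0.5],
  [[-0.3,-1.6,0],[0,0,1.5],0.5],
  [[-0.2,-1.5,0],[0,0,1.5],0.5],
  [[-0.2,-1.2,0],[0,0,1.5],0.5],
  [[-0.1,-0.8,0],[0,0,1.5],0.5],
  [[0,-0.4,0],[0,0,1.5],0.5],
  [[0,0,0],[0,0,1],0.5],
])

```text
t: 5.95
eef_pos: [483.7, -66.8, 83.9]
tcp_rot: [3.141, -0.001, 2.942]
ft_force: [-0.8, -0.7, -3.1]
opening: 0.633
grip_force: 29.9
```

Request:
move_arm([
  [[0,0,-1],[0,0,0],0.5],
  [[0,0,-2],[0,0,0],0.5],
  [[0,0,-2],[0,0,0],0.5],
  [[0,0,-1.5],[0,0,0],0.5],
  [[0,0,-0.7],[0,0,0],0.5],
  [[0,0,-0.4],[0,0,0],0.5],
  [[0,0,-0.2],[0,0,0],0.5],
  [[0,0,0],[0,0,0],0.5],
  [[0,0,0],[0,0,0],0.5],
])

```text
t: 6.85
eef_pos: [484.5, -66.2, 7.1]
tcp_rot: [3.142, 0.001, 2.942]
ft_force: [-0.1, 0.5, -2.4]
opening: 0.63
grip_force: 29.9
```

Request:
move_arm([
  [[0,0,-0.1],[0,0,0],0.5],
  [[0,0,-0.1],[0,0,0],0.5],
  [[0,0,0],[0,0,0],0.5],
  [[0,0,0],[0,0,0],0.5],
])

```text
t: 7.25
eef_pos: [484.4, -66.2, 5.0]
tcp_rot: [3.142, 0.001, 2.942]
ft_force: [-0.8, 0.6, 5.7]
opening: 0.631
grip_force: 29.9
```

Request:
move_arm([
  [[0,0,0],[0,0,0],0.9],
  [[0,0,0],[0,0,0],0.9],
  [[0,0,0],[0,0,0],0.9],
  [[0,0,0.5],[0,0,0],0.9],
  [[0,0,2],[0,0,0],0.9],
  [[0,0,4],[0,0,0],0.9],
  [[0,0,4],[0,0,0],0.9],
  [[0,0,4],[0,0,0],0.9],
  [[0,0,2.5],[0,0,0],0.9],
  [[0,0,0],[0,0,0],0.9],
])

```text
t: 8.25
eef_pos: [485.3, -66.4, 178.1]
tcp_rot: [-3.141, 0.006, 2.942]
ft_force: [0.0, -0.6, -0.6]
opening: 0.902
grip_force: 0.0
```

Run:
```python
from h import *
i=read_camera("side");print(state()["eef_pos"])
cv2.imwrite("pics/g3.png",cv2.resize(i[190:300,290:440],None,fx=5,fy=5,interpolation=cv2.INTER_CUBIC))
```

```text
[484.6024203  -66.27846372 176.20472569]
```

View pics/g3.png

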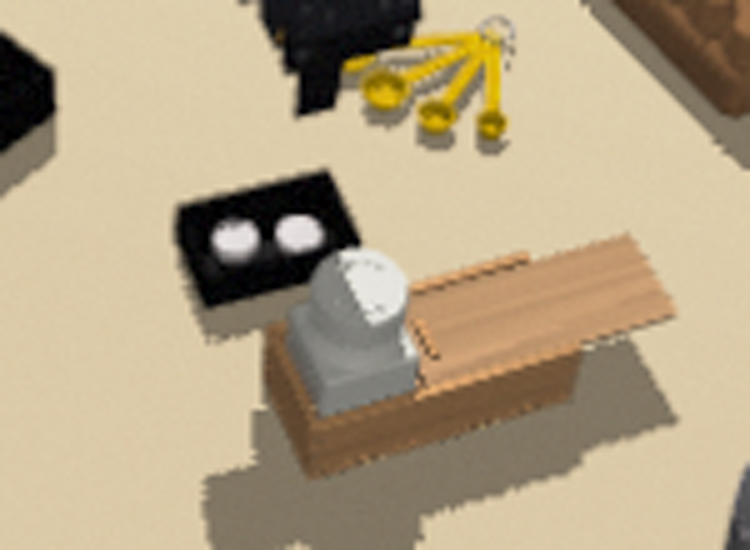

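Both tablets are in the dish at (235,240) and (300,233), clear of the box. The cap is still at (360,287), so it hasn't moved. Next I go above the cap.

Request:
move_arm([
  [[-0.4,-2,0],[0,0,-6],0.9],
  [[-0.4,-2,0],[0,0,-7],0.9],
  [[-0.4,-2,0],[0,0,-7],0.9],
  [[-0.4,-2,0],[0,0,-7],0.9],
  [[-0.3,-2,0],[0,0,-7],0.9],
  [[-0.28,-1.85,0],[0,0,-7],0.9],
  [[0,0,0],[0,0,-7],0.9],
  [[0,0,-2],[0,0,0],0.9],
  [[0,0,-1],[0,0,0],0.9],
  [[0,0,0],[0,0,0],0.9],
])

```text
t: 9.3
eef_pos: [461.5, -184.2, 142.8]
tcp_rot: [-3.14, -0.003, 2.104]
ft_force: [-0.6, 0.1, -0.4]
opening: 0.902
grip_force: 0.0
```

Run:
```python
from h import *
i=read_camera("side");s=state();print(s["eef_pos"],s["tcp_rot"],s["joints"][5])
cv2.imwrite("pics/g4.png",cv2.resize(i[190:300,290:440],None,fx=5,fy=5,interpolation=cv2.INTER_CUBIC))
```

```text
[ 462.01170425 -184.37004858  143.73582391] [-3.14042915e+00 -2.14389033e-03  2.10442145e+00] -1.0462928899795154
```

View pics/g4.png

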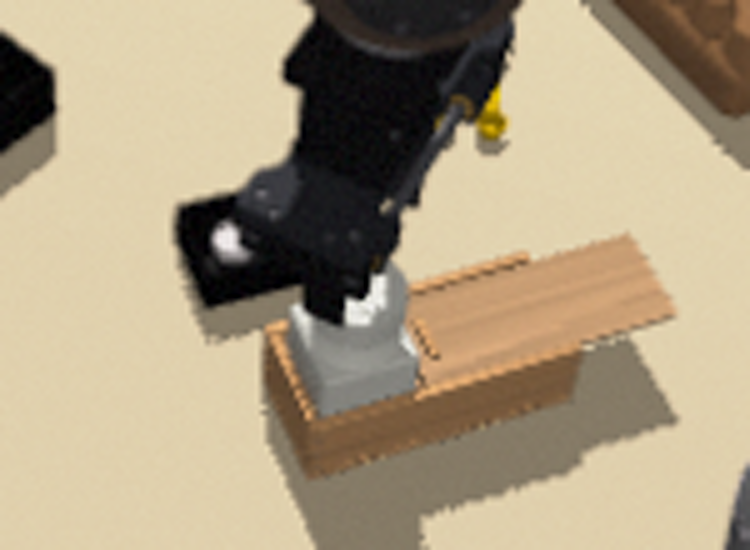

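The near finger, at (325,300), stands beside the cap with the tips still above it. I'll descend and grip.

Request:
move_arm([
  [[0.08,-0.04,-1.5],[0,0,0],0.9],
  [[0,0,-2],[0,0,0],0.9],
  [[0,0,-1.2],[0,0,0],0.9],
  [[0,0,0],[0,0,0],0.9],
  [[0,0,0],[0,0,0],0.7],
])

```text
t: 9.85
eef_pos: [463.4, -185.1, 98.0]
tcp_rot: [3.141, 0.0, 2.104]
ft_force: [-0.1, -0.1, 0.1]
opening: 0.859
grip_force: 0.0
```

Request:
move_arm([
  [[0,0,0],[0,0,0],0.45],
  [[0,0,0],[0,0,0],0.45],
  [[0,0,0],[0,0,0],0.45],
  [[0,0,0],[0,0,0],0.45],
])

```text
t: 10.25
eef_pos: [463.2, -185.2, 98.0]
tcp_rot: [3.142, 0.0, 2.104]
ft_force: [-1.9, -2.0, 2.0]
opening: 0.537
grip_force: 30.3
```

Request:
move_arm([
  [[0,0,-0.15],[0,0,0],0.45],
  [[0,0,-0.15],[0,0,0],0.45],
  [[0,0,-0.15],[0,0,0],0.45],
  [[0,0,0],[0,0,0],0.45],
  [[0,0,0],[0,0,0],0.45],
])

```text
t: 10.75
eef_pos: [463.2, -185.4, 93.6]
tcp_rot: [-3.142, 0.001, 2.104]
ft_force: [-3.3, -2.3, 8.8]
opening: 0.537
grip_force: 30.0
```

Request:
move_arm([
  [[0,0,0],[0,0,3],0.45],
  [[0,0,0],[0,0,5],0.45],
  [[0,0,0],[0,0,5],0.45],
  [[0,0,0],[0,0,5],0.45],
  [[0,0,0],[0,0,5],0.45],
])

```text
t: 11.25
eef_pos: [462.9, -185.2, 93.5]
tcp_rot: [-3.141, -0.0, 2.509]
ft_force: [-4.4, -1.4, 9.1]
opening: 0.533
grip_force: 30.0
```

Request:
move_arm([
  [[0,0,0],[0,0,6],0.45],
  [[0,0,0],[0,0,6],0.45],
  [[0,0,0],[0,0,6],0.45],
  [[0,0,0],[0,0,6],0.45],
  [[0,0,0],[0,0,6],0.45],
  [[0,0,0],[0,0,6],0.45],
  [[0,0,0],[0,0,2],0.45],
  [[0,0,0],[0,0,0],0.45],
])

```text
t: 12.05
eef_pos: [462.9, -185.2, 93.5]
tcp_rot: [-3.142, -0.0, -3.113]
ft_force: [-4.0, -1.9, 9.0]
opening: 0.538
grip_force: 30.0
```

```bash
python3 -c "
from h import *
s=state();print(s['eef_pos'],s['tcp_rot'],s['ft_force'],s['moment'],s['opening'])"
```

```text
[ 462.9065878  -185.22192455   93.52105388] [-3.14153745e+00 -3.32508293e-04 -3.11344293e+00] [-3.95757607 -1.87579021  9.03746081] [-0.27790796  0.85048779 -0.00144895] 0.5383122605528877
```

Request:
move_arm([
  [[0,0,0.2],[0,0,0],0.45],
  [[0,0,0.2],[0,0,0],0.45],
  [[0,0,0.2],[0,0,0],0.45],
  [[0,0,0.2],[0,0,0],0.45],
  [[0,0,0],[0,0,0],0.45],
])

```text
t: 12.55
eef_pos: [463.4, -185.1, 101.3]
tcp_rot: [-3.142, 0.0, -3.115]
ft_force: [-1.2, -1.5, 0.0]
opening: 0.542
grip_force: 30.0
```

Request:
move_arm([
  [[0,0,0.4],[0,0,0],0.45],
  [[0,0,0.6],[0,0,0],0.45],
  [[0,0,0.6],[0,0,0],0.45],
  [[0,0,0.8],[0,0,0],0.45],
  [[0,0,1],[0,0,0],0.45],
  [[0,0,1.2],[0,0,0],0.45],
  [[0,0,1.2],[0,0,0],0.45],
  [[0,0,0.9],[0,0,0],0.45],
  [[0,0,0.4],[0,0,0],0.45],
  [[0,0,0],[0,0,0],0.45],
])

```text
t: 13.55
eef_pos: [463.3, -185.1, 172.8]
tcp_rot: [-3.141, 0.001, -3.115]
ft_force: [0.3, 0.2, -0.8]
opening: 0.537
grip_force: 30.0
```

Run:
```python
from h import *
i=read_camera("side");s=state();print(s["eef_pos"],s["tcp_rot"],s["ft_force"],s["opening"])
cv2.imwrite("pics/g5.png",cv2.resize(i[190:300,290:440],None,fx=5,fy=5,interpolation=cv2.INTER_CUBIC))
```

```text
[ 463.16196517 -185.06577356  172.27627523] [-3.14156076e+00  2.02599015e-04 -3.11468684e+00] [ 0.21146679  0.11167592 -0.27450685] 0.5382366518451486
```

View pics/g5.png

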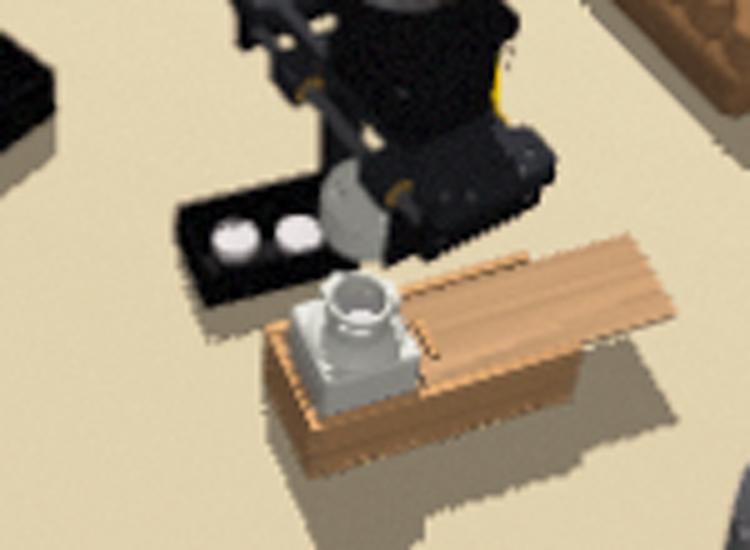

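The cap is held clear above the open bottle. The mouth shows at (360,295), both tablets are in the dish, and the box hasn't moved. I'm handing it in.

```bash
python3 -c "
from h import *
print(at('side',361.6,248.6,110)); print(env.job_done())"
```

```text
[ 465.5 -185.   110. ]
the job is handed in; nothing more can be done
None
```

The job is handed in, but no verdict came back: the dish is on the fridge top about 12 cm from the bottle with both tablets in it, the bottle is open and standing in its bay, and the cap is held level about 6 cm above the mouth, all in about 13.6 s of the 58 s allowed.

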